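# Load the calibration stand

## Task

Prepare the calibration stand: first slide the black grip along its track until its middle is level with the tip of the pointed index block beside the track. Then pick up the steel yoke weight by its lug and lower it, without dropping it, over the horizontal load bar so that it hangs astride the bar between the two collars, at rest and let go. Leave the grip at the index and do not disturb the spray can, brass disc weight, mug and handset.

Things in the scene. Friction and masses are not known exactly. Their poses are not given: they have to be found in the camera images.
- stand: Fixed stand, aluminium base plate 240 (x) x 320 (y) x 10 mm. Origin: centre of its underside; turned about z by up to 20 degrees. Two dark posts (50 mm in x, 26 in y, 172 high) at x = +60, y = +-135 mm carry the load bar. A track 40 mm wide, 190 long, its top 24 mm above the table, runs along y at x = -85 mm.
- bar_mid (a point): Middle of the load bar, on its axis: stand frame (60, 0, 150) mm, axes as the stand's. Steel bar of 18 mm diameter along y, 150 mm above the table, 244 mm free between the posts. Two collars (discs of 34 mm diameter, 6 mm thick) centred at y = +-35 mm leave 64 mm between them for the yoke's 30 mm wide strap.
- slide (a joint): Position of the sliding grip along its track, in m: 0 at the track's -y end, 0.120 at the +y end, growing to the stand's +y. It stays where it is left (friction about 1.5 N, no detents).
- slide_top (a point): Centre of the sliding grip's top, 76.5 mm above the table, at stand x = -85 mm, y = -60 mm + joint value. The grip is a black upright block 44 (x) x 18 (y, along the track) mm, from 32 to 76 mm above the table, on a steel carriage 38 (x) x 34 (y) mm. Gripped from above across its 18 mm.
- index_tip (a point): Tip of the index, a low fixed black block 34 mm long (x), 18 wide, 12 high on the base plate between track and bar, its pointed end looking at the track, its top 22 mm above the table. Axes as the stand's, y along the track. Tip at stand x = -51 mm; its y differs from run to run: the grip's middle is to be at this y.
- yoke: Loose steel yoke weight, 0.5 to 0.9 kg, standing on two feet. Origin: centre of underside; z up; x from leg to leg, y across the strap; same either way round. 128 (x) x 56 (y) x 153 mm high. Block feet 22 x 56 x 45 mm high at x = +-50; legs 6 mm thick, 30 wide at x = +-36 mm, 66 mm between them. To hang, its y axis lies along the bar, the bar in its opening.
- yoke_crown (a point): Inner ridge of the yoke's roof-shaped strap (30 mm wide in y, slopes 29 degrees, outer ridge at 111 mm): (0, 0, 104.6) mm in the yoke's frame, axes as the yoke's. Hanging on the bar it is 10 mm above the bar's axis, the feet's underside then being 56 mm above the table.
- yoke_lug (a point): Middle of the top face of the lifting lug, (0, 0, 153) mm in the yoke's frame. The lug rises 42 mm from the strap's ridge, 30 mm (x) by 14 mm (y). Grip it across its 14 mm, TCP some 18 mm below this point, so that the fingertips stay clear of strap and collars.
- can: Bystander: upright yellow spray can with a white label and a white spray head, 60 mm diameter, 140 mm high. Origin: centre of underside.
- disc: Bystander: brass disc weight, 90 mm diameter, 30 mm high with a stub up to 50 mm. Origin: centre of underside.
- cup: Bystander: white mug, 76 mm diameter, 85 mm high, its handle at its +y. Origin: centre of underside.
- handset: Bystander: black handset lying flat, 170 (x) x 85 (y) x 34 mm. Origin: centre of underside.
Things that resemble listed ones, but are neither listed nor needed, are in the scene too. There is more than one size of the yoke; the one meant has the size given above.

How it is judged (in metres and radians):
On the way, in this order (a step that is already met when the one before it is completed fails the run):
1. the grip stands still level with the index tip, within 7 mm (y of slide_top in the frame of index_tip between -0.007 and 0.007 m and velocity of joint slide between -0.01 and 0.01 m/s), for 0.3 s.
2. the yoke, still held by the fingers, has been lowered to within 20 mm of its seat on the bar, between the collars (x of yoke_crown in the frame of bar_mid between -0.014 and 0.014 m and y of yoke_crown in the frame of bar_mid between -0.022 and 0.022 m and z of yoke_crown in the frame of bar_mid between 0 and 0.03 m and contact force between the fingers and yoke above 0.5 N), for 0.05 s.
At the end, for the whole second after the job is handed in: The yoke hangs at rest on the load bar, strap on the bar between the collars (ridge within 14 mm across and 22 mm along the bar of its middle, 3 to 18 mm above its axis), upright within 0.2 rad and its y axis along the bar within 0.35 rad; the grip is within 7 mm of the index tip along the track (y of slide_top in the frame of index_tip between -0.007 and 0.007 m and x of yoke_crown in the frame of bar_mid between -0.014 and 0.014 m and y of yoke_crown in the frame of bar_mid between -0.022 and 0.022 m and z of yoke_crown in the frame of bar_mid between 0.003 and 0.018 m and angle between yoke's own z axis and vertical below 0.2 rad and angle between the y axis of yoke and the y axis of bar_mid, either way round below 0.35 rad and contact force between yoke and stand above 2 N and linear speed of yoke below 0.03 m/s and angular speed of yoke below 0.3 rad/s); the robot touches nothing.
It fails at once if the spray can is moved by more than 30 mm or tipped (distance of can from where it was at the start of the episode above 0.03 m or angle between can's own z axis and vertical above 0.5 rad).
It fails at once if the brass disc weight is moved by more than 30 mm or tipped (distance of disc from where it was at the start of the episode above 0.03 m or angle between disc's own z axis and vertical above 0.5 rad).
It fails at once if the mug is moved by more than 30 mm or tipped (distance of cup from where it was at the start of the episode above 0.03 m or angle between cup's own z axis and vertical above 0.5 rad).
It fails at once if the handset is moved by more than 30 mm or tipped (distance of handset from where it was at the start of the episode above 0.03 m or angle between handset's own z axis and vertical above 0.5 rad).
It also fails if it takes over 64 s, if anything falls off the work surface, if the arm or the gripper's body presses on something with over 40 N, if the wrist force passes 120 N, or if a joint passes its speed limit or range.

## Robot

A 6-joint arm with a two-finger parallel gripper is mounted at the origin on the work surface. World frame = base frame: x ahead of the robot, y to its left, z up, the work surface at z = 0. Lengths are in mm, angles in rad, forces in N, time in s.
With the tool pointing down it reaches from about 350 to 775 mm from the base axis. Payload 7.3 kg.
Tool frame: the origin (TCP) lies between the finger pads, 19 mm behind the fingertips; this is the grasp point; z points along the fingers, y is the line along which they close (so a half turn about z gives the same grasp; the last joint's range is limited). The gripper opens to 92 mm and grips with 3 to 60 N. Pads are 19 mm wide; open, the fingers measure 130 mm over their backs; the gripper's body (75 mm by 190 mm) begins 47 mm behind the grasp point.
Start: joints at [1.102, 0.342, 1.524, -0, 1.275, -0.146], TCP at [166.527, 497.907, 245.541] pointing down, gripper open.
Joint ranges: [-2.53, 2.53], [-0.77, 2.02], [0.04, 2.7], [-1, 4.14], [0.28, 2.66], [-3.11, 3.11]. Speed limits (rad/s): [2.57, 2.57, 3.14, 3.14, 3.14, 3.14].

## Interface

Orientations are given as [roll, pitch, yaw] about the fixed x, y, z axes, in that order (R = Rz(yaw) Ry(pitch) Rx(roll)).
In Python, from plant import get_obs, optics, ticket, finder gives the robot as it stands.
- The arm moves only by the tool send_rows, never from a script. Its arguments are lists of equal length, an entry for each row: "offset": the shift along the tool's x, y, z scaled (see below), a list of three; "delta_rot": the turn, a rotation vector about the tool's x, y, z scaled (see below), a list of three. In form: {"offset": [[dx, dy, dz], ...], "delta_rot": [[rx, ry, rz], ...]}. A call has 1 to 8 rows; each row is the pose to reach, as a shift and turn from the pose commanded when the call began, along the tool's axes at that moment, turning the shorter way round; what a row does not reach only later rows make up. The controller multiplies each number of a shift by 120 mm and each number of a turn by 360 degrees. A row lasts 1/8 s, in which the tool goes at most 62.5 mm and 10.7 degrees, less where a joint would pass 70% of its speed; a pose out of reach is approached as far as the arm can. A call with a number of a shift or a turn outside -1 to 1 is refused whole. A call with a gripper value outside its range is refused whole. "grip" is the opening, from 0 (shut) to 1 (fully open), set as the call begins (left out, the last holds). The fingers move at their own pace and stop on an object; the grip force is fixed at half the most. Time passes only in rows, so rows that repeat a pose let the fingers close. It gives the time, the measured TCP pose, the force, the opening and the grip force at its end, in the units of the state.
- get_obs(): the state, without advancing time (a new reading comes with each control period).
- optics.capture(name): name is "scene" or "side" or "wrist"; returns the picture (400x640x3 uint8, red, green, blue); there is no depth.
- optics.get_calibration(name): a dict with "fx", "fy", "cx", "cy" (pixels), "k1" (the pictures are not rectified: a ray, as slopes to the right and down, at radius r is drawn at 1 + k1 r^2 times it, then the intrinsics apply), "world_from_camera" (4x4, takes a point from camera to world coordinates). Camera axes: x right, y down, z forward; pixel columns grow to the right and rows downward; lengths in mm; the calibration is good to about 2 mm. A picture is of the moment at which its call begins: read the wrist's pose just before it. get_calibration takes no time and is no camera call; for the wrist camera it gives the pose at the moment of the call.
- ticket.close_job(): hands the job in; it is judged then, once.
Trained networks look in the newest picture that a camera, given by its name, has taken for a name from the list of things; names that differ only in an ending like _2 or _b are one class to them, and where a whole thing is asked for, a point or a joint stands for the part that bears it (a point fixed in the world has none). Each returns a list of dicts, best first, with "confidence" (0 to 1); they miss things now and then, are a little off and sometimes report something else, mostly with a low value. They report only what shows in the picture. A call takes as long as a camera call. They do not tell look-alikes from the thing itself.
- finder.boxes_of(target, camera): "box" ([left, top, right, bottom] in pixels, round what is visible of it).
- finder.silhouettes(target, camera): "region" (400x640 bool, what is visible of it) and "box" ([left, top, right, bottom] in pixels, round what is visible of it).
- finder.pinpoint(target, camera): "uv" ([column, row] in pixels: a listed point, or the origin of a listed thing).
The state is a dict: "time": time; "joint_positions": joint angles; "dq": joint speeds; "tau": joint torques, N m; "tool_pos": TCP position; "tcp_rot": TCP orientation; "contact_force": force on the tool from outside, world axes, zero at the start; "moment": the same for the moment, N m; "grip_width": finger opening in mm; "finger_force": force on a finger pad.
Only numpy, scipy, OpenCV 4.12 (cv2) and the standard library are available. Lean on these libraries where they do the work, as an engineer would, in place of code of your own. Each camera call takes 0.05 s, during which the arm holds its last target. There are 200 camera calls.

## Working session

There is one attempt and no reset: what is moved stays moved. The work goes in short steps, Python scripts to look and compute and a tool call to move; the robot and the scene stay as the last step left them, time stands still between calls to the robot, and variables do not carry over. Pictures are saved under pics/ and viewed, at most 10 in all, crops included, and the job is handed in when it is done.

Besides the shell and the picture viewer there is one more tool, called after "Call:" as name(argument=value, ...) on one line, values as JSON. send_rows: Moves the arm, as the interface text tells. Its arguments: {"type":"object","properties":{"offset":{"type":"array"},"delta_rot":{"type":"array"},"grip":{"type":"number"}},"required":["offset","delta_rot"]}

```bash
mkdir -p pics; ls; cat > h.py <<'E'
import numpy as np, cv2, json
from plant import get_obs, optics, ticket, finder
def ray(c,uv):
    x=(uv[0]-c["cx"])/c["fx"]; y=(uv[1]-c["cy"])/c["fy"]
    rd=np.hypot(x,y); r=rd
    for _ in range(20): r=rd/(1+c["k1"]*r*r)
    s=r/rd if rd>0 else 1
    T=np.array(c["world_from_camera"]); d=T[:3,:3]@np.array([x*s,y*s,1]); return T[:3,3],d/np.linalg.norm(d)
def atz(c,uv,z):
    o,d=ray(c,uv); return o+d*(z-o[2])/d[2]
def tri(obs):
    A=0;b=0
    R=[ray(c,u) for c,u in obs]
    for o,d in R:
        P=np.eye(3)-np.outer(d,d); A=A+P; b=b+P@o
    p=np.linalg.solve(A,b); return p,[float(np.linalg.norm((np.eye(3)-np.outer(d,d))@(p-o))) for o,d in R]
def proj(c,p):
    T=np.linalg.inv(np.array(c["world_from_camera"])); q=T[:3,:3]@np.array(p)+T[:3,3]
    x,y=q[0]/q[2],q[1]/q[2]; k=1+c["k1"]*(x*x+y*y)
    return np.array([c["fx"]*x*k+c["cx"],c["fy"]*y*k+c["cy"]])
def save(im,name): cv2.imwrite("pics/"+name,cv2.cvtColor(im,cv2.COLOR_RGB2BGR))
E
cat > a.py <<'E'
from h import *
ims=[]
for n in ("scene","side"):
    ims.append(optics.capture(n)); c=optics.get_calibration(n)
    print(n,np.round(np.array(c["world_from_camera"])[:3,3]))
    for t in ("bar_mid","slide_top","index_tip","yoke_crown","yoke_lug","stand","yoke","can","disc","cup","handset"):
        print(t,[(np.round(d["uv"],1).tolist(),round(d["confidence"],2)) for d in finder.pinpoint(t,n)])
    save(ims[-1],n+"0.png")
s=get_obs(); print(s["tool_pos"],s["tcp_rot"],s["time"])
E
python3 a.py
```

```text
pics
scene [1318. -167. 1122.]
bar_mid [([351.1, 214.1], 0.73)]
slide_top [([319.8, 200.8], 0.58), ([338.6, 228.5], 0.32)]
index_tip []
yoke_crown [([188.6, 167.0], 0.9), ([222.5, 205.2], 0.76), ([260.8, 230.1], 0.54)]
yoke_lug [([184.4, 151.7], 0.79), ([260.1, 225.0], 0.66), ([216.2, 194.8], 0.57)]
stand [([337.3, 229.3], 0.94)]
yoke [([197.0, 191.1], 0.85), ([262.7, 242.8], 0.76), ([227.1, 226.0], 0.72)]
can [([170.2, 237.5], 0.61), ([224.2, 202.7], 0.16)]
disc [([274.2, 289.5], 0.73)]
cup [([226.2, 281.4], 0.59), ([318.9, 199.5], 0.41)]
handset [([226.8, 275.4], 0.69), ([442.5, 198.4], 0.67)]
side [ 406. 1182. 1259.]
bar_mid [([284.0, 199.9], 0.63)]
slide_top [([331.4, 204.7], 0.48)]
index_tip [([302.7, 235.7], 0.71), ([320.1, 242.0], 0.62)]
yoke_crown [([316.7, 163.0], 0.87), ([347.9, 137.5], 0.65), ([391.6, 116.5], 0.63), ([317.9, 242.7], 0.24)]
yoke_lug [([346.9, 127.1], 0.77), ([394.6, 98.0], 0.63), ([316.9, 153.3], 0.57)]
stand [([304.7, 235.8], 0.9), ([283.7, 202.0], 0.47)]
yoke [([387.5, 146.2], 0.9), ([345.6, 159.8], 0.7), ([313.7, 178.8], 0.51)]
can [([345.3, 125.9], 0.86)]
disc [([267.9, 177.9], 0.82)]
cup [([288.3, 152.0], 0.74)]
handset [([299.7, 349.1], 0.85)]
[166.52629261 497.90021152 245.53557439] [3.14149819e+00 1.40938690e-05 2.81878557e+00] 1.2
```

View pics/scene0.png

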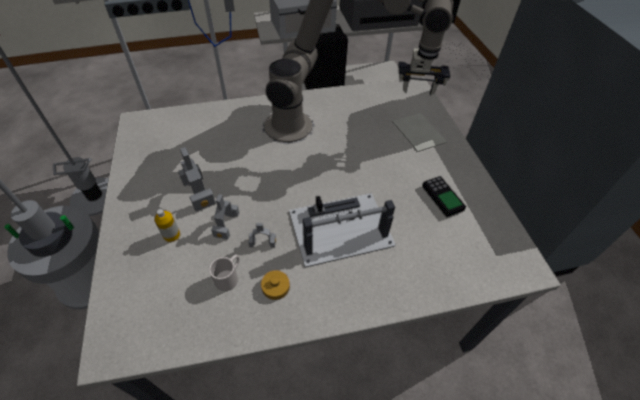

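View pics/side0.png

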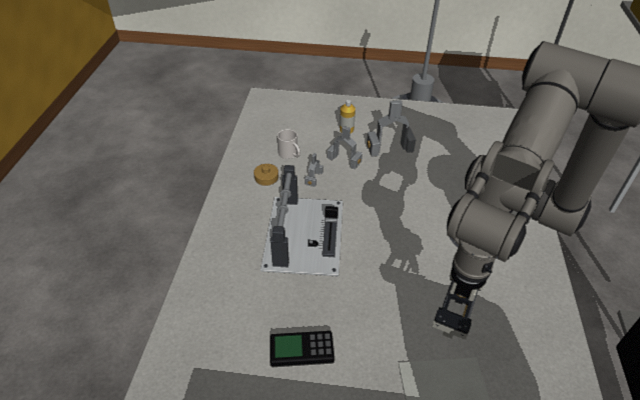

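```bash
cat > b.py <<'E'
from h import *
C={n:optics.get_calibration(n) for n in("scene","side")}
P=lambda n,s,d: print(n,*[np.round(x,1) for x in tri([(C["scene"],s),(C["side"],d)])])
P("bar",(351.1,214.1),(284,199.9))
P("top",(319.8,200.8),(331.4,204.7))
P("top",(338.6,228.5),(331.4,204.7))
L=[(184.4,151.7),(260.1,225),(216.2,194.8)]; M=[(346.9,127.1),(394.6,98),(316.9,153.3)]
for l in L:
  for m in M: P("lug",l,m)
L=[(188.6,167.0),(260.8,230.1),(222.5,205.2)];M=[(347.9,137.5),(391.6,116.5),(316.7,163)]
for l in L:
  for m in M: P("crown",l,m)
for n,s in (("scene",(337.3,229.3)),("side",(304.7,235.8))): print("stand",atz(C[n],s,0))
for u in ((302.7,235.7),(320.1,242)): print("tip",atz(C["side"],u,22))
E
python3 b.py
```

```text
bar [641.7 101.9 161.3] [1. 1.]
top [505.2  30.5  83.4] [5.3 5.3]
top [551.1  50.9  53.5] [63. 63.]
lug [ 439.  -330.3  228.1] [87. 87.]
lug [ 324.9 -394.2  228.7] [4.3 4.3]
lug [ 505.9 -274.5  222.5] [154.4 154.4]
lug [ 536.7 -214.7  154.1] [77.3 77.3]
lug [ 459.3 -236.3  204.8] [171.2 171.2]
lug [ 582.7 -185.5  110.5] [8. 8.]
lug [ 480.9 -304.5  156.7] [3.6 3.6]
lug [ 385.2 -346.7  181.9] [92.6 92.6]
lug [ 537.7 -261.7  133.1] [74.5 74.5]
crown [ 435.6 -337.8  166. ] [79. 79.]
crown [ 324.6 -396.5  150.2] [0.2 0.2]
crown [ 506.4 -280.2  163.8] [148.9 148.9]
crown [ 529.7 -215.   111.6] [75.1 75.1]
crown [ 451.  -236.1  139.9] [157.6 157.6]
crown [ 579.7 -184.    70.9] [3.7 3.7]
crown [ 479.7 -297.4  108.2] [4. 4.]
crown [ 385.8 -335.7  115.1] [87.6 87.6]
crown [ 539.5 -254.1   86.3] [68.8 68.8]
stand [584.36448777  81.83307516   0.        ]
stand [579.48284568  97.08028917   0.        ]
tip [582.88586665 116.47947677  22.        ]
tip [524.12210009 135.34084263  22.        ]
```

The three yoke-like things in the scene picture are: large at (190,180), triangulating to a lug height of 228; medium at (222,215), lug at 157 and crown at 108; small at (260,235), lug at 110. The medium one, near (481,-304), matches the text. The index block shows in the side view at about (314,242), with its tip at (320,242). The grip is at about (331,211). Bystanders: can (168,225), mug (225,272), disc (275,285), handset (443,197). I'll look from the wrist above the stand next.

```bash
cat >> h.py <<'E'
from scipy.spatial.transform import Rotation as Ro
def plan(pos,yaw_deg,cmd=None):
    """offset/rot for a tool-down pose at pos, yaw; from measured pose or cmd=(pos,yaw_deg)"""
    s=get_obs()
    p0,R0=(np.array(s["tool_pos"]),Ro.from_euler("xyz",s["tcp_rot"])) if cmd is None else (np.array(cmd[0]),Ro.from_euler("xyz",[180,0,cmd[1]],degrees=True))
    off=R0.inv().apply(np.array(pos)-p0)/120
    rv=(R0.inv()*Ro.from_euler("xyz",[180,0,yaw_deg],degrees=True)).as_rotvec(degrees=True)/360
    n=np.linalg.norm(off)*120/62.5
    print("off",np.round(off,4),"rot",np.round(rv,4),"rows>=",round(max(n,np.linalg.norm(rv)*360/10.7),1),"t",s["time"])
E
python3 -c "
from h import *
c=optics.get_calibration('wrist');T=np.array(c['world_from_camera']);R=Ro.from_euler('xyz',get_obs()['tcp_rot'])
print(R.inv().apply(T[:3,3]-get_obs()['tool_pos']),R.inv().apply(T[:3,2]),c['fx'])
plan([440,80,400],180)"
```

```text
[  80.55311725    0.57603025 -140.07592135] [-2.96784926e-01 -3.78691655e-04  9.54944273e-01] 311.547245724075
off [-3.266  -2.5796 -1.2874] rot [ 0.      0.     -0.0514] rows>= 8.4 t 1.2
```

Call:
send_rows(offset=[[-0.82,-0.64,-0.33],[-0.82,-0.64,-0.33],[-0.82,-0.64,-0.33]], delta_rot=[[0,0,0],[0,0,0],[0,0,0]])

```text
time: 1.58
tool_pos: [237.3, 392.1, 286.6]
tcp_rot: [3.139, 0.002, 2.815]
contact_force: [0.5, 0.1, 0.3]
grip_width: 91.9
finger_force: 0.0
```

Call:
send_rows(offset=[[-0.82,-0.64,-0.33],[-0.82,-0.64,-0.33],[-0.82,-0.64,-0.33]], delta_rot=[[0,0,0],[0,0,0],[0,0,0]])

```text
time: 1.95
tool_pos: [306.2, 288.4, 325.8]
tcp_rot: [3.14, 0.002, 2.814]
contact_force: [-0.6, -0.2, -0.3]
grip_width: 91.9
finger_force: 0.0
```

Call:
send_rows(offset=[[-0.82,-0.64,-0.33],[-0.82,-0.64,-0.33],[-0.82,-0.64,-0.33]], delta_rot=[[0,0,0],[0,0,0],[0,0,0]])

```text
time: 2.33
tool_pos: [375.0, 184.6, 364.7]
tcp_rot: [3.141, 0.001, 2.815]
contact_force: [0.3, 1.1, -0.0]
grip_width: 91.4
finger_force: 0.0
```

Call:
send_rows(offset=[[-0.82,-0.64,-0.33],[-0.82,-0.64,-0.33],[-0.82,-0.64,-0.33],[-0.82,-0.64,-0.33]], delta_rot=[[0,0,-0.05],[0,0,-0.05],[0,0,-0.05],[0,0,-0.05]])

```text
time: 2.82
tool_pos: [442.3, 82.8, 403.1]
tcp_rot: [3.141, -0.002, 3.131]
contact_force: [-0.4, 0.3, 0.4]
grip_width: 91.6
finger_force: 0.0
```

```bash
cat > w.py <<'E'
from h import *
import sys
c=optics.get_calibration("wrist"); im=optics.capture("wrist"); save(im,sys.argv[1])
np.savez(sys.argv[1]+".npz",**{k:np.array(c[k]) for k in c})
for t in sys.argv[2:]:
    print(t,[(np.round(d["uv"],1).tolist(),round(d["confidence"],2)) for d in finder.pinpoint(t,"wrist")])
s=get_obs(); print(np.round(s["tool_pos"],1),np.round(s["tcp_rot"],4),s["time"])
E
python3 w.py w1.png slide_top index_tip bar_mid stand
```

```text
slide_top [([281.4, 196.2], 0.91), ([54.8, 197.8], 0.72)]
index_tip [([342.3, 201.1], 0.45)]
bar_mid []
stand [([322.0, 228.7], 0.7)]
[441.6  83.1 403.6] [ 3.1412e+00 -6.0000e-04  3.1346e+00] 3.075
```

View pics/w1.png

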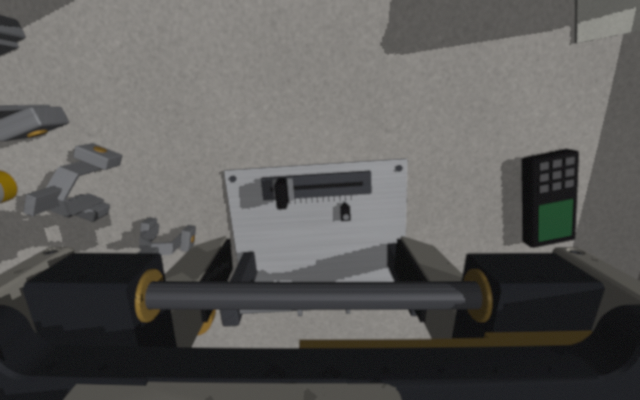

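The wrist view shows the stand. The grip's top is at (281,190), the index block at (345,212) with its tip upwards at about (343,202), and the plate's corners are at (222,172) and (408,160). The handset is at (550,198).

```bash
cat > b2.py <<'E'
from h import *
C={n:optics.get_calibration(n) for n in("scene","side")}
w=dict(np.load("w1.png.npz"))
print("grip",*[np.round(x,1) for x in tri([(C["scene"],(319.8,200.8)),(C["side"],(331.4,204.7)),(w,(281.4,196.2))])])
print("grip z76",[np.round(atz(c,u,76.5),1) for c,u in ((C["scene"],(319.8,200.8)),(C["side"],(331.4,204.7)),(w,(281.4,196.2)))])
print("tip z22",[np.round(atz(c,u,22),1) for c,u in ((C["side"],(320.1,242)),(w,(342.3,201.1)))],*tri([(C["side"],(320.1,242)),(w,(342.3,201.1))]))
k=[atz(w,u,10) for u in((222,172),(408,159.5))]; d=k[1]-k[0]; print(k,"len",np.linalg.norm(d),"yaw",np.degrees(np.arctan2(-d[0],d[1])))
k=[atz(w,u,24) for u in((261,177.5),(371,171))]; d=k[1]-k[0]; print("track",k,"len",np.linalg.norm(d),"yaw",np.degrees(np.arctan2(-d[0],d[1])))
im=cv2.imread("pics/w1.png")[140:260,210:420]; cv2.imwrite("pics/w1c.png",cv2.resize(im,None,fx=3.8,fy=3.8,interpolation=cv2.INTER_CUBIC))
E
python3 b2.py
```

```text
grip [502.1  31.5  80.9] [5.9 6.3 4.5]
grip z76 [array([505.5,  34.1,  76.5]), array([502.2,  18.5,  76.5]), array([499.3,  33.2,  76.5])]
tip z22 [array([524.1, 135.3,  22. ]), array([525.2, 133.7,  22. ])] [524.88907554 133.94486964  20.70319662] [0.667521392178109, 0.6675213921780521]
[array([473.8162668 , -76.24791342,  10.        ]), array([454.62672423, 247.05079043,  10.        ])] len 323.86770516988 yaw 3.3968318706013303
track [array([481.10963105,  -6.08431461,  24.        ]), array([471.4369019 , 181.25743013,  24.        ])] len 187.59128714773558 yaw 2.9556406375934148
```

View pics/w1c.png

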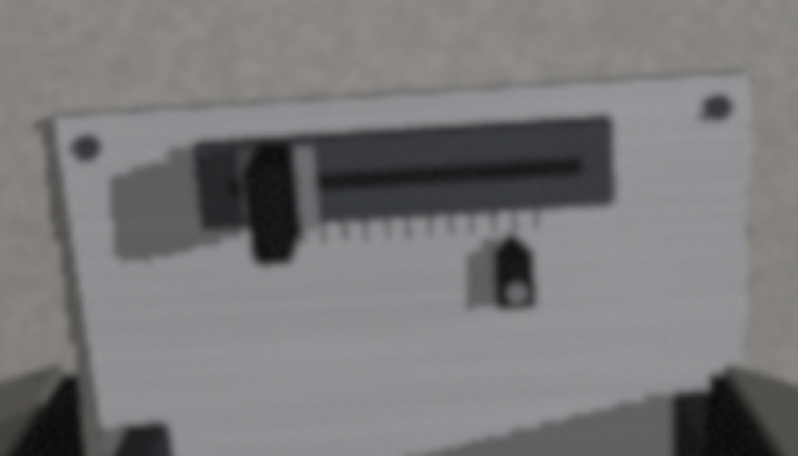

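The crop confirms it: the grip's top centre is at about (281.5,196), the index tip at (344.5,202) full-frame, pointing at the track. Stand yaw is about 3.2°.

```bash
python3 -c "
from h import *
w=dict(np.load('w1.png.npz'));print(atz(w,(344.5,202.1),22),atz(w,(281.5,196),76.5))
plan([499.5,60,220],183.2)"
```

```text
[527.03864046 137.59178177  22.        ] [498.95014962  33.37793219  76.5       ]
off [-0.4848 -0.1894  1.53  ] rot [ 0.0001 -0.0001 -0.01  ] rows>= 3.1 t 3.075
```

Call:
send_rows(offset=[[-0.24,-0.1,0.77],[-0.24,-0.1,0.77]], delta_rot=[[0,0,0],[0,0,0]])

```text
time: 3.32
tool_pos: [470.3, 70.2, 309.2]
tcp_rot: [3.141, -0.002, 3.134]
contact_force: [-0.2, 0.3, -0.3]
grip_width: 91.9
finger_force: 0.0
```

Call:
send_rows(offset=[[-0.24,-0.1,0.77],[-0.24,-0.1,0.77],[-0.24,-0.1,0.77]], delta_rot=[[0,0,-0.01],[0,0,-0.01],[0,0,-0.01]])

```text
time: 3.7
tool_pos: [498.3, 57.8, 216.9]
tcp_rot: [3.141, -0.006, -3.087]
contact_force: [-1.3, 0.4, 1.3]
grip_width: 92.3
finger_force: 0.0
```

```bash
python3 w.py w2.png slide_top index_tip stand
```

```text
slide_top [([283.6, 191.5], 0.78)]
index_tip [([381.4, 208.0], 0.55)]
stand [([337.1, 244.0], 0.79)]
[500.2  57.7 221.1] [-3.1415  0.0034 -3.0868] 3.9
```

View pics/w2.png

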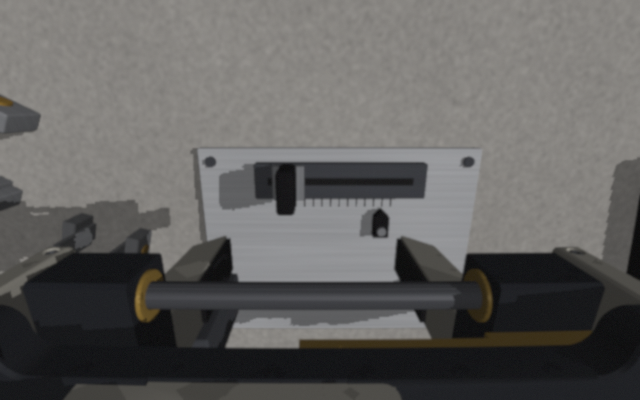

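The picture shows the grip's top at about (286,190), the index tip at (380,209), and the plate's edge horizontal, so the tool is aligned with the stand.

```bash
cat > b3.py <<'E'
from h import *
w=dict(np.load('w2.png.npz'))
print("yaw",get_obs()["tcp_rot"][2]*57.2958+360)
g=atz(w,(286,190.5),76.5);t=atz(w,(380.3,208.5),22)
g1=dict(np.load('w1.png.npz'))
print(g,t,"tri",tri([(w,(286,190.5)),(g1,(281.5,196))]),tri([(w,(380.3,208.5)),(g1,(344.5,202.1))]))
k=[atz(w,u,10) for u in((198,149),(480.5,149))]; d=k[1]-k[0]; psi=np.arctan2(-d[0],d[1]);print(k,"len",np.linalg.norm(d),"yaw",np.degrees(psi))
X=np.array([np.cos(psi),np.sin(psi)]);Y=np.array([-X[1],X[0]])
v=(t-g)[:2];print("dx,dy",v@X,v@Y)
o=(k[0]+k[1])[:2]/2+120*X; print("origin",o,"grip",(g[:2]-o)@X,(g[:2]-o)@Y,"tip",(t[:2]-o)@X,(t[:2]-o)@Y)
plan([g[0],g[1],62],180+np.degrees(psi))
E
python3 b3.py
```

```text
yaw 183.137501623342
[496.18817705  32.83288419  76.5       ] [526.34792184 136.31515745  22.        ] tri (array([492.17309381,  34.85355623,  95.48634323]), [1.3169665223075102, 1.3169665223074807]) (array([529.50591545, 138.4988412 ,  13.164482  ]), [0.3122617650169643, 0.3122617650168779])
[array([472.0086423 , -71.77854774,  10.        ]), array([454.08017454, 243.60352308,  10.        ])] len 315.8912479761493 yaw 3.2535811559661845
dx,dy 35.98428712870464 101.60375073701543
origin [582.85098343  92.72311046] grip -89.92219795151425 -54.87512668177825 tip -53.9379108228096 46.728624055237184
off [ 0.0497 -0.2052  1.3257] rot [-0.      0.0005 -0.0003] rows>= 2.6 t 3.9
```

Call:
send_rows(offset=[[0.03,-0.205,0.5],[0.03,-0.205,0.7],[0.03,-0.205,0.7],[0.03,-0.205,0.7]], delta_rot=[[0,0,0],[0,0,0],[0,0,0],[0,0,0]])

```text
time: 4.4
tool_pos: [498.7, 32.7, 137.2]
tcp_rot: [-3.141, 0.004, -3.087]
contact_force: [-0.2, 1.1, 0.9]
grip_width: 91.8
finger_force: 0.0
```

Call:
send_rows(offset=[[0,0,0.3],[0,0,0.63],[0,0,0.63],[0,0,0.63]], delta_rot=[[0,0,0],[0,0,0],[0,0,0],[0,0,0]])

```text
time: 4.9
tool_pos: [498.9, 32.6, 61.6]
tcp_rot: [-3.141, 0.003, -3.087]
contact_force: [-0.1, 0.5, 1.3]
grip_width: 91.5
finger_force: 0.0
```

Call:
send_rows(offset=[[0,0,0],[0,0,0],[0,0,0],[0,0,0],[0,0,0],[0,0,0],[0,0,0],[0,0,0]], delta_rot=[[0,0,0],[0,0,0],[0,0,0],[0,0,0],[0,0,0],[0,0,0],[0,0,0],[0,0,0]], grip=0)

```text
time: 5.9
tool_pos: [497.5, 32.4, 59.5]
tcp_rot: [-3.142, -0.0, -3.087]
contact_force: [0.6, 0.1, -0.6]
grip_width: 17.8
finger_force: 30.0
```

Call:
send_rows(offset=[[0,0.15,0],[0,0.35,0],[0,0.55,0],[0,0.72,0],[0,0.82,0],[0,0.85,0],[0,0.85,0],[0,0.85,0]], delta_rot=[[0,0,0],[0,0,0],[0,0,0],[0,0,0],[0,0,0],[0,0,0],[0,0,0],[0,0,0]])

```text
time: 6.9
tool_pos: [491.9, 134.2, 59.5]
tcp_rot: [3.141, -0.0, -3.088]
contact_force: [0.5, 1.4, -1.6]
grip_width: 18.1
finger_force: 30.0
```

```bash
python3 w.py w3.png slide_top index_tip; python3 -c "
import cv2
im=cv2.imread('pics/w3.png')[130:250,220:420]; cv2.imwrite('pics/w3c.png',cv2.resize(im,None,fx=4,fy=4,interpolation=cv2.INTER_CUBIC))"
```

```text
slide_top [([313.5, 293.4], 0.75)]
index_tip []
[491.9 134.   59.5] [ 3.1414e+00 -1.0000e-04 -3.0881e+00] 7.05
```

View pics/w3c.png

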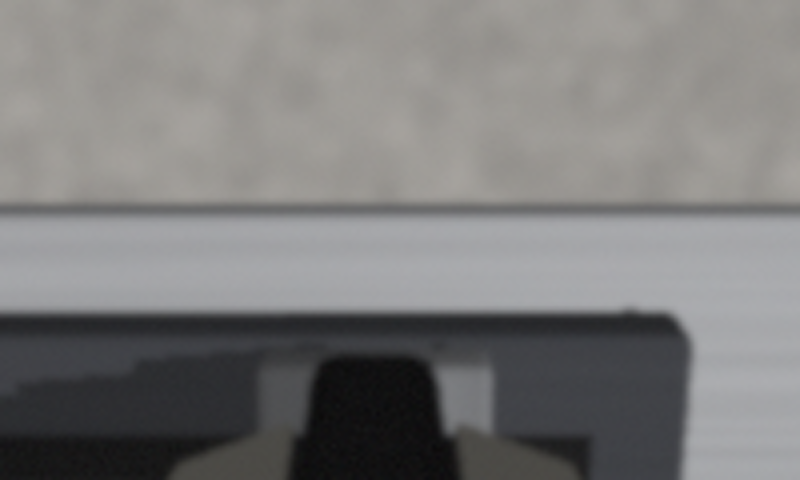

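The crop shows the held grip; the index is hidden behind it. I'll release, rise and measure again.

Call:
send_rows(offset=[[0,0,0],[0,0,0],[0,0,0],[0,0,0],[0,0,-0.2],[0,0,-0.6],[0,0,-1],[0,0,-1]], delta_rot=[[0,0,0],[0,0,0],[0,0,0],[0,0,0],[0,0,0],[0,0,0],[0,0,0],[0,0,0]], grip=0.7)

```text
time: 8.05
tool_pos: [494.0, 134.6, 183.2]
tcp_rot: [3.141, 0.008, -3.087]
contact_force: [0.3, 0.2, -0.1]
grip_width: 64.0
finger_force: 0.0
```

Call:
send_rows(offset=[[0.1,0,-0.3],[0.2,0,-0.4],[0.2,0,-0.4],[0.2,0,-0.4]], delta_rot=[[0,0,0],[0,0,0],[0,0,0],[0,0,0]])

```text
time: 8.55
tool_pos: [467.6, 132.9, 226.3]
tcp_rot: [-3.142, -0.002, -3.087]
contact_force: [-0.0, 0.4, 0.0]
grip_width: 64.5
finger_force: 0.0
```

```bash
python3 w.py w4.png slide_top index_tip; python3 -c "
import cv2
im=cv2.imread('pics/w4.png')[130:250,220:420]; cv2.imwrite('pics/w4c.png',cv2.resize(im,None,fx=4,fy=4,interpolation=cv2.INTER_CUBIC))"
```

```text
slide_top [([314.0, 213.5], 0.6)]
index_tip []
[467.9 132.9 226.5] [-3.1415e+00 -1.7000e-03 -3.0875e+00] 8.7
```

View pics/w4c.png

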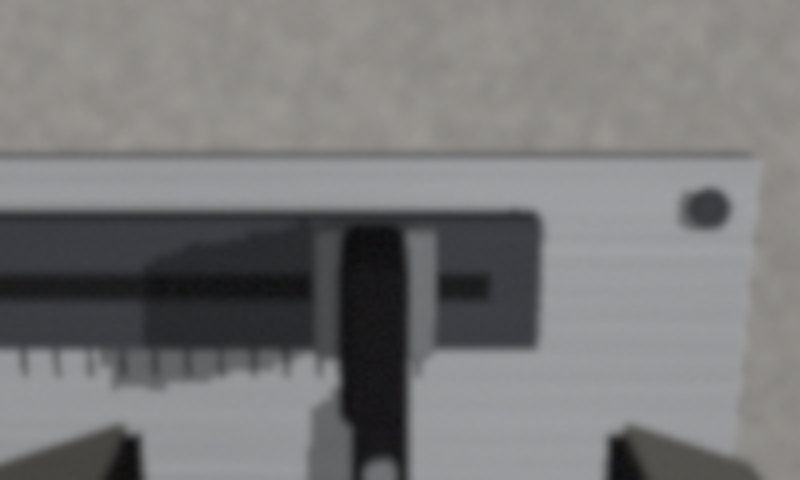

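```bash
python3 -c "
from h import *
w=dict(np.load('w4.png.npz'))
psi=np.radians(3.2);Y=np.array([-np.sin(psi),np.cos(psi),0]);X=np.array([np.cos(psi),np.sin(psi),0])
g=atz(w,(313.6,214),76.5);t=atz(w,(314.9,244),22)
print(g,t,(t-g)@Y,(t-g)@X)"
```

```text
[491.18049593 135.11052618  76.5       ] [549.03077495 139.96043579  22.        ] 1.613057814094246 58.030806046611126
```

The grip's middle is about 1.6 mm from the tip, inside the 7 mm tolerance. Next, the yoke.

Call:
send_rows(offset=[[0.05,-0.3,-0.32],[0.1,-0.7,-0.5],[0.1,-0.88,-0.5]], delta_rot=[[0,0,0],[0,0,0],[0,0,0]], grip=1)

```text
time: 9.07
tool_pos: [462.4, 25.0, 288.7]
tcp_rot: [-3.141, 0.003, -3.089]
contact_force: [0.4, -0.1, -1.2]
grip_width: 88.9
finger_force: 0.0
```

Call:
send_rows(offset=[[0.1,-0.44,-0.25],[0.1,-0.88,-0.4]], delta_rot=[[0,0,0],[0,0,0]])

```text
time: 9.32
tool_pos: [455.3, -80.6, 336.3]
tcp_rot: [-3.141, 0.001, -3.087]
contact_force: [0.6, -0.4, 0.0]
grip_width: 91.6
finger_force: 0.0
```

Call:
send_rows(offset=[[0.1,-0.44,-0.2],[0.1,-0.88,-0.4]], delta_rot=[[0,0,0],[0,0,0]])

```text
time: 9.57
tool_pos: [448.7, -187.0, 383.9]
tcp_rot: [3.141, -0.0, -3.088]
contact_force: [-0.0, 0.6, 0.7]
grip_width: 91.9
finger_force: 0.0
```

Call:
send_rows(offset=[[0.1,-0.44,0],[0.1,-0.88,0],[0.1,-0.88,0],[0.1,-0.88,0]], delta_rot=[[0,0,0],[0,0,0],[0,0,0],[0,0,0]])

```text
time: 10.07
tool_pos: [442.9, -291.2, 382.7]
tcp_rot: [3.14, -0.001, -3.088]
contact_force: [-0.0, 0.4, -0.4]
grip_width: 91.7
finger_force: 0.0
```

```bash
python3 w.py w5.png yoke_lug yoke_crown yoke
```

```text
yoke_lug [([200.5, 39.9], 0.92), ([375.4, 268.5], 0.89), ([304.6, 208.5], 0.71)]
yoke_crown [([375.7, 256.0], 0.85), ([226.7, 54.8], 0.76), ([301.0, 198.0], 0.67), ([193.1, 176.8], 0.61), ([302.3, 204.2], 0.33)]
yoke [([248.9, 68.4], 0.88), ([303.3, 177.4], 0.75), ([368.3, 237.7], 0.67)]
[ 443.2 -290.2  383.8] [-3.1415e+00  4.0000e-04 -3.0858e+00] 10.275
```

View pics/w5.png

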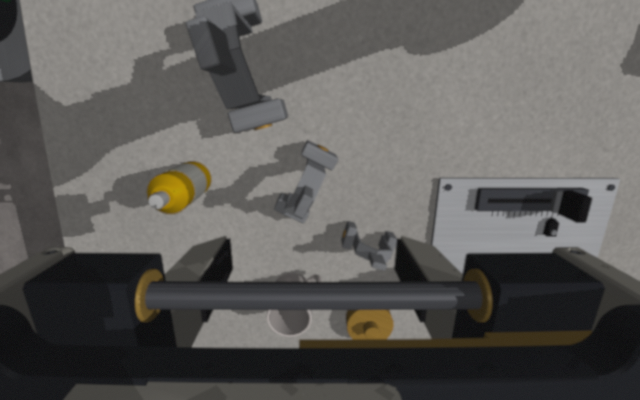

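The wrist view shows the medium yoke at (305,180), running from foot (320,153) to foot (293,207), with its lug near (304,208). The large yoke is at (235,65), the small one at (370,245), and the can at (178,187). I'll move closer for a clean view.

```bash
python3 -c "
from h import *
C={n:optics.get_calibration(n) for n in('scene','side')}
w=dict(np.load('w5.png.npz'))
print(tri([(w,(304.6,208.5)),(C['scene'],(216.2,194.8)),(C['side'],(346.9,127.1))]),atz(w,(304.6,208.5),153))
print(tri([(w,(301,198)),(C['scene'],(222.5,205.2)),(C['side'],(347.9,137.5))]))
print('footprint',atz(w,(303.3,177.4),0), 'can',tri([(C['scene'],(170.2,237.5)),(C['side'],(345.3,125.9))]))
print(np.array(w['world_from_camera'])[:3,3])
p=np.array([480,-304]);print('foot tops',atz(w,(320,153),45),atz(w,(285,207),45))
im=cv2.imread('pics/w5.png')[120:240,240:400]; cv2.imwrite('pics/w5c.png',cv2.resize(im,None,fx=5,fy=5,interpolation=cv2.INTER_CUBIC))
"
```

```text
(array([ 483.51402346, -301.10283696,  160.27939397]), [3.496192624342079, 5.457176050505179, 3.701185450327033]) [ 488.54428133 -298.65687694  153.        ]
(array([ 483.01593223, -300.10108573,  109.73490488]), [6.787026080473986, 5.339895338821278, 5.886117373352073])
footprint [ 484.33725039 -305.02333657    0.        ] can (array([ 503.79241455, -497.47544724,    9.56571207]), [5.6578005901186765, 5.6578005901188595])
[ 362.82422333 -295.1008145   522.8642375 ]
foot tops [ 434.15531316 -280.35020716   45.        ] [ 524.44760979 -331.46021145   45.        ]
```

View pics/w5c.png

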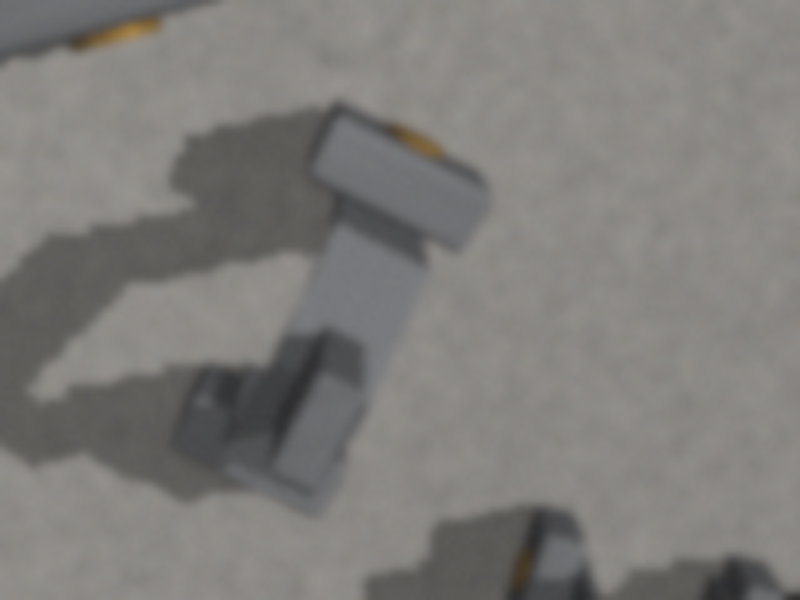

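The crop shows a single yoke: foot block top at corners (340,108)-(488,185), strap, and lug top face from (346,380) to (293,483). Its size matches a lug of 30x14 mm.

```bash
python3 -c "
from h import *
w=dict(np.load('w5.png.npz'))
f=lambda x,y,z: atz(w,(240+x/5,120+y/5),z)
a,b=f(346,380,153),f(293,483,153); d=b-a; print('lug',(a+b)/2,np.linalg.norm(d),np.degrees(np.arctan2(d[1],d[0])))
l=[f(x,y,45) for x,y in((338,108),(488,185),(463,250),(315,175))]
e=l[1]-l[0];e2=l[2]-l[3];print('foot y-dir',[np.degrees(np.arctan2(v[1],v[0])) for v in(e,e2)],[np.linalg.norm(v) for v in(e,e2)],'width',np.linalg.norm(l[3]-l[0]),'centre',sum(l)/4)
# strap edges z ~ ridge
plan([484,-301,260],0)
"
```

```text
lug [ 485.83671544 -299.73022091  153.        ] 30.299500920999588 -23.276428807646827
foot y-dir [np.float64(66.16081061127964), np.float64(66.12220802367226)] [np.float64(51.7435619163045), np.float64(51.5799138852779)] width 21.639489560658095 centre [ 438.72864694 -279.61717365   45.        ]
off [-0.3341 -0.1084  1.0319] rot [-1.000e-04 -0.000e+00 -4.911e-01] rows>= 16.5 t 10.275
```

```bash
python3 -c "
from h import *
plan([485.5,-300,270],156.6); plan([485.5,-300,135.5],156.6,([485.5,-300,270],156.6))"
```

```text
off [-0.3471 -0.1008  0.9485] rot [-0.      0.0001  0.0739] rows>= 2.5 t 10.275
off [-0.     -0.      1.1208] rot [0. 0. 0.] rows>= 2.2 t 10.275
```

Call:
send_rows(offset=[[-0.15,-0.05,0.3],[-0.347,-0.101,0.6],[-0.347,-0.101,0.9],[-0.347,-0.101,0.95],[-0.347,-0.101,0.95],[-0.347,-0.101,0.95]], delta_rot=[[0,0,0.025],[0,0,0.05],[0,0,0.074],[0,0,0.074],[0,0,0.074],[0,0,0.074]])

```text
time: 11.02
tool_pos: [485.7, -301.5, 271.6]
tcp_rot: [-3.141, 0.003, 2.733]
contact_force: [0.0, -0.7, -0.1]
grip_width: 91.7
finger_force: 0.0
```

```bash
python3 w.py w6.png yoke_lug; python3 -c "
from h import *
w=dict(np.load('w6.png.npz'))
plan([485.5,-300,135.5],156.6); print(proj(w,[485.5,-300,153]))"
```

```text
yoke_lug [([40.2, 35.1], 0.94), ([452.4, 230.8], 0.76), ([312.6, 201.7], 0.72)]
[ 485.5 -301.5  271.1] [-3.1409e+00  2.8000e-03  2.7317e+00] 11.125
off [0.0082 0.0125 1.1301] rot [-0.0001  0.0004 -0.0002] rows>= 2.2 t 11.125
[314.268697   199.13337554]
```

Call:
send_rows(offset=[[0,0.01,0.4],[0,0.01,0.7],[0,0.01,0.7]], delta_rot=[[0,0,0],[0,0,0],[0,0,0]])

```text
time: 11.5
tool_pos: [484.6, -299.4, 183.9]
tcp_rot: [3.14, -0.004, 2.731]
contact_force: [0.2, -0.5, -0.1]
grip_width: 92.1
finger_force: 0.0
```

Call:
send_rows(offset=[[0,0,0.15],[0,0,0.3],[0,0,0.42],[0,0,0.42],[0,0,0.42]], delta_rot=[[0,0,0],[0,0,0],[0,0,0],[0,0,0],[0,0,0]])

```text
time: 12.12
tool_pos: [486.2, -300.5, 136.2]
tcp_rot: [-3.141, 0.002, 2.731]
contact_force: [-0.7, -0.9, 1.5]
grip_width: 92.0
finger_force: 0.0
```

Call:
send_rows(offset=[[0,0,0],[0,0,0],[0,0,0],[0,0,0],[0,0,0],[0,0,0],[0,0,0],[0,0,0]], delta_rot=[[0,0,0],[0,0,0],[0,0,0],[0,0,0],[0,0,0],[0,0,0],[0,0,0],[0,0,0]], grip=0)

```text
time: 13.12
tool_pos: [485.6, -300.1, 135.1]
tcp_rot: [3.142, 0.0, 2.731]
contact_force: [0.1, -1.7, -0.2]
grip_width: 16.5
finger_force: 0.4
```

Call:
send_rows(offset=[[0,0,0],[0,0,0],[0,0,0],[0,0,0],[0,0,-0.04],[0,0,-0.12],[0,0,-0.12],[0,0,-0.12]], delta_rot=[[0,0,0],[0,0,0],[0,0,0],[0,0,0],[0,0,0],[0,0,0],[0,0,0],[0,0,0]], grip=0)

```text
time: 14.12
tool_pos: [485.6, -300.0, 149.5]
tcp_rot: [3.141, -0.0, 2.731]
contact_force: [-0.3, 0.7, -5.8]
grip_width: 13.8
finger_force: 30.0
```

Held: the opening is 13.8 mm and the load is about 5.8 N. I'll lift clear.

Call:
send_rows(offset=[[0,0,-0.15],[0,0,-0.4],[0,0,-0.7],[0,0,-0.9],[0,0,-0.95]], delta_rot=[[0,0,0],[0,0,0],[0,0,0],[0,0,0],[0,0,0]])

```text
time: 14.75
tool_pos: [486.1, -300.4, 264.8]
tcp_rot: [-3.141, 0.003, 2.731]
contact_force: [-0.2, -0.2, -6.3]
grip_width: 13.8
finger_force: 30.0
```

Call:
send_rows(offset=[[0,0,-0.15],[0,0,-0.4],[0,0,-0.6],[0,0,-0.7],[0,0,-0.7],[0,0,-0.7]], delta_rot=[[0,0,-0.01],[0,0,-0.02],[0,0,-0.04],[0,0,-0.06],[0,0,-0.074],[0,0,-0.074]])

```text
time: 15.5
tool_pos: [485.4, -299.9, 346.1]
tcp_rot: [3.14, -0.002, -3.088]
contact_force: [-0.2, -0.2, -5.2]
grip_width: 13.8
finger_force: 30.0
```

```bash
python3 -c "
from h import *
s=get_obs();print(s['tool_pos'],s['tcp_rot'],s['grip_width'])
plan([715,95,345],183.2); plan([640,95,345],183.2)"
```

```text
[ 485.37724235 -299.89454757  346.07026362] [ 3.13979249e+00 -1.78768093e-03 -3.08823509e+00] 13.789406213279683
off [-2.0863  3.184   0.0109] rot [ 0.0003 -0.0003 -0.0004] rows>= 7.3 t 15.5
off [-1.4622  3.2174  0.0121] rot [ 0.0003 -0.0003 -0.0004] rows>= 6.8 t 15.5
```

Call:
send_rows(offset=[[-0.1,0.16,0],[-0.3,0.45,0],[-0.52,0.8,0]], delta_rot=[[0,0,0],[0,0,0],[0,0,0]])

```text
time: 15.88
tool_pos: [542.9, -200.4, 346.2]
tcp_rot: [3.141, -0.002, -3.091]
contact_force: [0.7, -0.8, -6.8]
grip_width: 13.7
finger_force: 30.0
```

Call:
send_rows(offset=[[-0.17,0.27,0],[-0.35,0.54,0],[-0.52,0.8,0]], delta_rot=[[0,0,0],[0,0,0],[0,0,0]])

```text
time: 16.25
tool_pos: [600.2, -100.3, 346.2]
tcp_rot: [3.141, -0.002, -3.089]
contact_force: [0.3, -0.1, -5.6]
grip_width: 14.1
finger_force: 30.0
```

Call:
send_rows(offset=[[-0.17,0.27,0],[-0.35,0.54,0],[-0.52,0.8,0]], delta_rot=[[0,0,0],[0,0,0],[0,0,0]])

```text
time: 16.62
tool_pos: [657.4, -1.2, 346.0]
tcp_rot: [3.141, -0.002, -3.09]
contact_force: [0.2, -1.2, -5.2]
grip_width: 13.7
finger_force: 30.0
```

Call:
send_rows(offset=[[-0.17,0.27,0],[-0.35,0.54,0],[-0.47,0.7,0],[-0.52,0.78,0],[-0.52,0.78,0],[-0.52,0.78,0]], delta_rot=[[0,0,0],[0,0,0],[0,0,0],[0,0,0],[0,0,0],[0,0,0]])

```text
time: 17.38
tool_pos: [713.9, 93.4, 347.5]
tcp_rot: [-3.141, -0.0, -3.089]
contact_force: [0.4, 0.6, -5.0]
grip_width: 13.8
finger_force: 30.0
```

```bash
python3 w.py w7.png bar_mid yoke_crown yoke_lug index_tip slide_top; python3 -c "
import cv2,numpy as np
a=cv2.imread('pics/scene0.png')[185:255,295:405];b=cv2.imread('pics/side0.png')[160:270,255:345];c=cv2.imread('pics/w7.png')
r=lambda i,w,h:cv2.resize(i,(w,h),interpolation=cv2.INTER_CUBIC)
top=np.hstack([r(a,440,280),r(c[:,:],360,225).repeat(1,0) if 0 else np.zeros((280,10,3),np.uint8)])
# left column: scene crop x4 (440x280), below: wrist 440x275 ; right column: side crop x4 (360x440)
L=np.vstack([r(a,440,280),r(c,440,275)]);R=np.zeros((555,360,3),np.uint8);R[:440]=r(b,360,440)
cv2.imwrite('pics/comp.png',np.hstack([L,R]))"
```

```text
bar_mid [([321.0, 109.1], 0.83)]
yoke_crown [([93.3, 56.9], 0.9), ([312.2, 245.6], 0.76)]
yoke_lug [([71.1, 46.6], 0.75)]
index_tip [([353.1, 22.4], 0.58), ([52.7, 138.1], 0.39)]
slide_top []
[714.1  93.9 347.9] [ 3.1415e+00  4.0000e-04 -3.0882e+00] 17.675
```

View pics/comp.png

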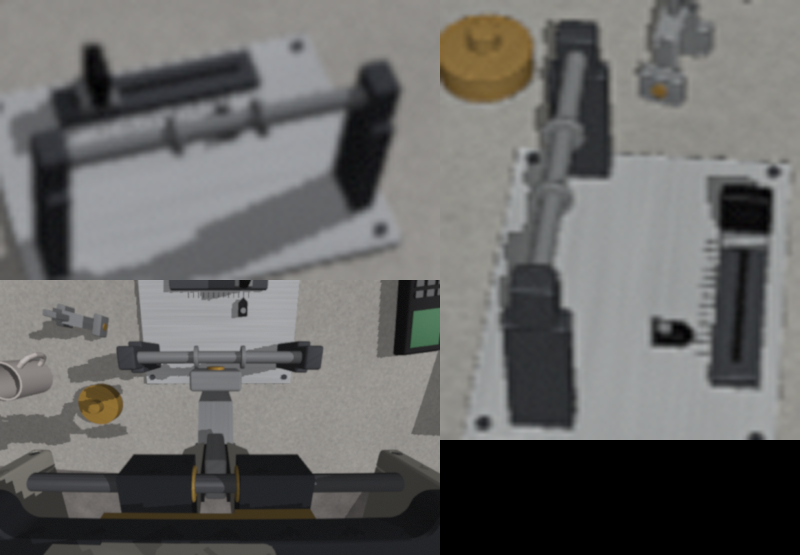

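The composite's wrist panel (scale 0.6875) shows the bar level at row 357-280. The collars are at about (196,357) and (241,356), and the yoke hangs in front of it, aligned. I'll refine the collar columns numerically.

```bash
python3 -c "
from h import *
w=dict(np.load('w7.png.npz')); g=cv2.imread('pics/w7.png',0).astype(int)
for r in (98,100,101,102,103): print(r,g[r,275:365:1].tolist())
print('column bar',g[92:130,270].tolist())
psi=np.radians(3.2);Y=np.array([-np.sin(psi),np.cos(psi),0])
print(atz(w,(321,109.1),150),atz(w,(319,111),150))
C={n:optics.get_calibration(n) for n in('scene','side')}
print(tri([(w,(320,110.5)),(C['scene'],(351.1,214.1)),(C['side'],(284,199.9))]))
"
```

```text
98 [159, 160, 160, 161, 159, 156, 141, 117, 103, 101, 101, 102, 107, 122, 144, 156, 160, 161, 161, 161, 161, 162, 161, 161, 162, 161, 161, 161, 161, 162, 161, 162, 161, 162, 161, 162, 162, 162, 163, 162, 162, 163, 162, 163, 163, 163, 162, 163, 163, 162, 163, 163, 162, 162, 162, 163, 162, 163, 163, 163, 163, 163, 163, 163, 163, 164, 164, 163, 164, 163, 163, 163, 162, 154, 128, 93, 80, 90, 99, 102, 106, 120, 142, 159, 164, 165, 165, 164, 165, 165]
100 [163, 163, 164, 164, 162, 157, 141, 121, 110, 109, 110, 108, 107, 116, 139, 156, 163, 164, 164, 164, 164, 164, 163, 165, 164, 164, 164, 164, 164, 164, 165, 164, 164, 164, 164, 164, 164, 164, 164, 164, 164, 164, 164, 164, 165, 164, 164, 164, 164, 164, 164, 164, 164, 164, 164, 164, 164, 164, 164, 164, 164, 164, 164, 164, 164, 164, 164, 163, 164, 164, 163, 164, 160, 146, 116, 79, 73, 92, 105, 109, 111, 121, 140, 156, 160, 157, 154, 153, 153, 152]
101 [161, 162, 160, 161, 158, 151, 135, 119, 112, 112, 113, 112, 107, 114, 135, 154, 160, 161, 160, 161, 160, 162, 161, 161, 161, 161, 160, 161, 162, 161, 161, 161, 162, 161, 161, 162, 161, 161, 161
[... 844 characters left out ...]
 124, 125, 125, 125, 125, 125, 125, 125, 125, 126, 126, 124, 125, 126, 125, 125, 125, 126, 125, 127, 125, 126, 125, 126, 126, 125, 125, 126, 126, 126, 126, 125, 126, 126, 126, 125, 126, 124, 123, 121, 121, 120, 120, 120, 120, 116, 102, 81, 64, 72, 94, 111, 115, 116, 117, 115, 110, 104, 100, 99, 97, 98, 97]
column bar [159, 161, 159, 159, 157, 158, 159, 162, 164, 161, 154, 135, 113, 106, 111, 115, 118, 121, 124, 123, 120, 113, 107, 104, 99, 92, 83, 75, 85, 116, 146, 157, 159, 155, 144, 125, 110, 103]
[638.48309985  97.70628622 150.        ] [640.50748801  95.73796814 150.        ]
(array([641.04362756,  99.62466482, 160.10362901]), [3.339404913360411, 3.1355132727636943, 0.31382472399898287])
```

```bash
python3 -c "
from h import *
plan([641.5,96.2,340],183.2)
w=dict(np.load('w7.png.npz')); s=get_obs()
print(proj(w,[714.1-50*np.cos(.0535),93.9-50*np.sin(.0535),347.9-135.1+45]))"
```

```text
off [0.6029 0.0515 0.0659] rot [ 0.      0.0001 -0.0004] rows>= 1.2 t 17.675
[313.38471065 147.19221593]
```

Call:
send_rows(offset=[[0.1,0.01,0],[0.3,0.03,0],[0.5,0.045,0.03],[0.6,0.05,0.06],[0.6,0.05,0.06],[0.6,0.05,0.06]], delta_rot=[[0,0,0],[0,0,0],[0,0,0],[0,0,0],[0,0,0],[0,0,0]])

```text
time: 18.42
tool_pos: [642.5, 96.4, 340.7]
tcp_rot: [3.142, 0.001, -3.088]
contact_force: [-0.2, 0.3, -5.5]
grip_width: 13.8
finger_force: 30.0
```

Call:
send_rows(offset=[[0,0,0.1],[0,0,0.25],[0,0,0.4],[0,0,0.55],[0,0,0.7],[0,0,0.75],[0,0,0.75]], delta_rot=[[0,0,0],[0,0,0],[0,0,0],[0,0,0],[0,0,0],[0,0,0],[0,0,0]])

```text
time: 19.3
tool_pos: [642.0, 96.5, 249.7]
tcp_rot: [3.141, -0.001, -3.087]
contact_force: [-0.3, -0.1, -5.0]
grip_width: 13.7
finger_force: 30.0
```

```bash
python3 -c "
from h import *
s=get_obs();print(s['contact_force'])
plan([641.5,96.2,202],183.2)
for n in('scene','side'):
  optics.capture(n)
  for t in('yoke_crown','yoke_lug'): print(n,t,[(np.round(d['uv'],1).tolist(),round(d['confidence'],2)) for d in finder.pinpoint(t,n)])
  c=optics.get_calibration(n); p=np.array(s['tool_pos']); print(proj(c,p+[0,0,18]),proj(c,p-[0,0,30.4]))"
```

```text
[-0.26198264 -0.0510029  -4.99353206]
off [ 0.0042 -0.0024  0.3973] rot [ 0.     -0.0002 -0.0003] rows>= 0.8 t 19.3
scene yoke_crown [([188.6, 165.0], 0.83), ([258.2, 226.8], 0.77), ([354.7, 202.4], 0.61)]
scene yoke_lug [([352.2, 188.8], 0.91), ([185.0, 152.6], 0.91), ([261.7, 223.2], 0.63)]
[352.20183633 192.3355645 ] [350.80791213 202.67631505]
side yoke_crown [([282.3, 181.3], 0.84), ([392.1, 116.6], 0.82), ([314.8, 160.1], 0.64)]
side yoke_lug [([283.4, 172.9], 0.98), ([314.7, 155.0], 0.73), ([396.5, 99.5], 0.69), ([303.0, 236.0], 0.29)]
[282.51359153 172.93123567] [283.18149925 185.0420058 ]
```

Consistent, so I'll lower slowly. The seat is expected at a TCP height of about 191.

Call:
send_rows(offset=[[0,0,0.08],[0,0,0.18],[0,0,0.28],[0,0,0.36],[0,0,0.4],[0,0,0.4]], delta_rot=[[0,0,0],[0,0,0],[0,0,0],[0,0,0],[0,0,0],[0,0,0]])

```text
time: 20.35
tool_pos: [641.9, 96.5, 201.9]
tcp_rot: [3.141, -0.001, -3.087]
contact_force: [0.5, -0.3, -6.0]
grip_width: 13.9
finger_force: 30.0
```

Call:
send_rows(offset=[[0,0,0.02],[0,0,0.04],[0,0,0.06],[0,0,0.07],[0,0,0.07],[0,0,0.07]], delta_rot=[[0,0,0],[0,0,0],[0,0,0],[0,0,0],[0,0,0],[0,0,0]])

```text
time: 21.1
tool_pos: [642.1, 96.6, 194.0]
tcp_rot: [3.142, 0.0, -3.087]
contact_force: [0.1, -0.2, -5.9]
grip_width: 13.8
finger_force: 30.0
```

Call:
send_rows(offset=[[0,0,0.01],[0,0,0.015],[0,0,0.02],[0,0,0.025],[0,0,0.025],[0,0,0.025]], delta_rot=[[0,0,0],[0,0,0],[0,0,0],[0,0,0],[0,0,0],[0,0,0]])

```text
time: 21.85
tool_pos: [642.0, 96.5, 191.1]
tcp_rot: [3.142, 0.0, -3.087]
contact_force: [-0.9, -0.6, -3.6]
grip_width: 13.8
finger_force: 30.0
```

Contact is starting at 191.1, as expected.

Call:
send_rows(offset=[[0,0,0.005],[0,0,0.01],[0,0,0.01],[0,0,0.01]], delta_rot=[[0,0,0],[0,0,0],[0,0,0],[0,0,0]])

```text
time: 22.35
tool_pos: [642.1, 96.6, 191.0]
tcp_rot: [-3.142, 0.001, -3.087]
contact_force: [-4.5, 0.2, 5.6]
grip_width: 14.0
finger_force: 30.0
```

Call:
send_rows(offset=[[0,0,0],[0,0,0],[0,0,0],[0,0,0],[0,0,0],[0,0,0]], delta_rot=[[0,0,0],[0,0,0],[0,0,0],[0,0,0],[0,0,0],[0,0,0]], grip=0.5)

```text
time: 23.1
tool_pos: [642.0, 96.5, 189.7]
tcp_rot: [3.142, 0.0, -3.087]
contact_force: [-0.7, 0.4, -0.3]
grip_width: 46.0
finger_force: 0.0
```

Call:
send_rows(offset=[[0,0,-0.1],[0,0,-0.3],[0,0,-0.6],[0,0,-0.9],[0,0,-0.95],[0,0,-0.95]], delta_rot=[[0,0,0],[0,0,0],[0,0,0],[0,0,0],[0,0,0],[0,0,0]])

```text
time: 23.85
tool_pos: [641.9, 96.6, 303.8]
tcp_rot: [3.141, 0.0, -3.087]
contact_force: [-0.3, 0.3, -0.5]
grip_width: 46.1
finger_force: 0.0
```

Call:
send_rows(offset=[[-0.2,0,-0.1],[-0.6,0,-0.3],[-0.6,0,-0.4],[-0.6,0,-0.4],[-0.6,0,-0.4]], delta_rot=[[0,0,0],[0,0,0],[0,0,0],[0,0,0],[0,0,0]])

```text
time: 24.48
tool_pos: [713.3, 100.5, 350.3]
tcp_rot: [3.141, -0.002, -3.087]
contact_force: [-0.2, 0.6, -0.1]
grip_width: 45.9
finger_force: 0.0
```

```bash
python3 w.py w8.png yoke_crown yoke_lug bar_mid slide_top index_tip; python3 -c "
from h import *
w=dict(np.load('w8.png.npz'))
print('wrist pred lug,crown',proj(w,[642,96.5,208.4]),proj(w,[642,96.5,160]))
for n in('scene','side'):
  optics.capture(n); c=optics.get_calibration(n)
  for t in('yoke_crown','yoke_lug','can','disc','cup','handset'): print(n,t,[(np.round(d['uv'],1).tolist(),round(d['confidence'],2)) for d in finder.pinpoint(t,n)])
  print('pred lug,crown',proj(c,[642,96.5,208.4]),proj(c,[642,96.5,160]))
print(get_obs()['contact_force'],get_obs()['time'])"
```

```text
yoke_crown [([311.2, 116.2], 0.86), ([87.3, 57.7], 0.8)]
yoke_lug [([312.1, 121.1], 0.89), ([65.2, 49.8], 0.68)]
bar_mid [([314.0, 112.3], 0.68)]
slide_top [([312.6, 115.6], 0.62)]
index_tip []
[713.6 100.4 351.9] [ 3.1415 -0.     -3.0874] 24.775
wrist pred lug,crown [312.67782078 114.79735754] [312.78567663 113.31866666]
scene yoke_crown [([352.4, 214.3], 0.66), ([186.4, 167.7], 0.64), ([172.3, 233.6], 0.55)]
scene yoke_lug [([183.7, 150.5], 0.89), ([261.7, 224.0], 0.84), ([352.4, 205.9], 0.63)]
scene can [([170.2, 237.4], 0.58)]
scene disc [([276.6, 287.0], 0.93)]
scene cup [([226.2, 278.8], 0.81)]
scene handset [([442.9, 200.7], 0.84)]
pred lug,crown [350.49949343 204.90044093] [349.20949983 214.4487046 ]
side yoke_crown [([317.8, 161.4], 0.86), ([283.2, 198.5], 0.66)]
side yoke_lug [([283.3, 185.5], 0.71), ([315.9, 153.4], 0.66)]
side can [([347.2, 126.4], 0.9), ([314.4, 241.4], 0.31)]
side disc [([265.6, 177.9], 0.95)]
side cup [([290.3, 155.6], 0.68)]
side handset [([298.2, 350.7], 0.91)]
pred lug,crown [283.33845535 187.68666562] [283.97055994 199.15392186]
[ 0.4639755  -0.70220719 -0.07865211] 25.475
```

```bash
python3 -c "
from h import *
b=cv2.imread('pics/w8.png').astype(int)[60:220,250:380]
i=optics.capture('wrist');c=cv2.cvtColor(i,cv2.COLOR_RGB2BGR).astype(int)[60:220,250:380]
print('diff',abs(b-c).mean(),abs(b-c).max(),get_obs()['time'])
print([(np.round(d['uv'],1).tolist(),round(d['confidence'],2)) for d in finder.pinpoint('yoke_lug','wrist')])
print(ticket.close_job())"
```

```text
diff 2.775160256410256 41 25.525
[([313.9, 118.9], 0.86), ([64.6, 47.7], 0.56)]
the job is handed in; nothing more can be done
None
```

The job is handed in, but the verdict wasn't shown: the grip is about 1.6 mm from the index tip (tolerance 7 mm), the yoke hangs released on the bar between the collars, and the bystanders look undisturbed; my last check that the yoke was fully still was inconclusive.

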